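# Wind up the shoe rest

## Robot

A 6-joint arm with a two-finger parallel gripper is mounted at the origin on the work surface. World frame = base frame: x ahead of the robot, y to its left, z up, the work surface at z = 0. Lengths are in m, angles in rad, forces in N, time in s.
With the tool pointing down it reaches from about 0.375 to 0.9 m from the base axis. Payload 3.1 kg.
Tool frame: the origin (TCP) lies at the very end of the fingers, on their centre line; the grasp point (between the pads) lies 19 mm behind it; x points along the fingers, z is the direction in which the jaws open and shut, and the axes are right-handed (so a half turn about x gives the same grasp; the last joint's range is limited). The gripper opens to 85 mm and grips with 20 to 120 N. Pads are 22 mm wide; open, the fingers measure 114 mm over their backs; the gripper's body (76 mm by 85 mm) begins 54 mm behind the grasp point. The pads swing forward as they close: fully open they stand 13 mm farther back than shut.
Start: joints at [-1.47, 0.527, 1.433, -0, 1.181, -0.178], TCP at [0.173, -0.601, 0.231] pointing down, gripper open.
Joint ranges: [-3.08, 3.08], [-0.75, 2.2], [0.22, 2.44], [-1.43, 4.57], [0, 2.65], [-2.85, 2.85]. Speed limits (rad/s): [2.79, 2.79, 3.14, 3.14, 3.14, 3.14].

## Interface

Orientations are given as a unit quaternion [x, y, z, w].
In Python, from station import manip, viewer, job gives the robot as it stands.
- The arm moves only by the tool move_arm, never from a script. Its argument "deltas" is one flat list of numbers, 7 for each row, row after row: the finger opening in mm, from 0 to 85.4, then the shift along the tool's x, y, z in mm, then the turn, a rotation vector about the tool's x, y, z in degrees. In form: [jaw, tx, ty, tz, rx, ry, rz, jaw, tx, ty, tz, rx, ry, rz, ...]. A call has 1 to 10 rows; each row shifts and turns the commanded pose from where the row before left it, along the tool's axes as they then stand; what a row does not reach is not made up. A row lasts 1/10 s, in which the tool goes at most 50 mm and 8.59 degrees, less where a joint would pass 70% of its speed; a pose out of reach is approached as far as the arm can. A call is refused whole if a number of a shift passes 50 or a number of a turn 8.59, either way. A call with a gripper value outside its range is refused whole. The fingers move at their own pace and stop on an object; "force" is the grip in N (left out, the last holds). Time passes only in rows, so rows that do not move let the fingers close. It gives the time, the measured TCP pose, the force and the opening at its end, in the units of the state.
- manip.sense(): the state, without advancing time (a new reading comes with each control period).
- viewer.snapshot(name): name is "scene" or "top" or "wrist"; returns a dict with "image" (480x640x3 uint8, red, green, blue), "depth" (480x640 float32, m along the optical axis (not along the pixel's ray), 0 where there is no reading), "fovy" (degrees; the focal length in pixels is half the picture's height over the tangent of half this angle, whatever the lens; pixels are square), "cx", "cy" (the principal point, pixels), "R" (3x3) and "t" (3): a world point X has camera coordinates R X + t. Camera axes: x right, y down, z forward; pixel columns grow to the right and rows downward; lengths in m; the calibration is good to about 2 mm. A picture is of the moment at which its call begins.
- job.sign_off(): hands the job in, once; it reports no verdict.
The state is a dict: "t": time; "q": joint angles; "qd": joint speeds; "tau": joint torques, N m; "tcp_pos": TCP position; "tool_rot": TCP orientation; "force": force on the tool from outside, world axes, zero at the start; "ft_torque": the same for the moment, N m; "finger_gap": opening from 0.0 (shut) to 1.0 (fully open).
Only numpy, scipy, OpenCV 4.12 (cv2) and the standard library are available. Lean on these libraries where they do the work, as an engineer would, in place of code of your own. Each camera call takes 0.05 s, during which the arm holds its last target.

## Task

Pick up the crank with the red grip, fit its slotted hub fully down over the brass blade on top of the shoe-rest jack, and wind it clockwise (seen from above) until the rest's red pointer is level with the yellow collar. Leave the crank sitting on the shaft, let go, and do not shift the yellow collar.

Things in the scene. Friction and masses are not known exactly. Their poses are not given: they have to be found in the camera images.
- crank_hub (a point): Loose crank, 0.17 kg, steel hub 56x30x34 mm. Point: centre of hub underside; z up, x along the arm. Round red grip, d 22 mm, 65 mm out along x, 38 to 93 mm above this point; it spins freely, so the hand circles without turning. Arm top 35 mm above. Slot in the underside 44 mm (x) by 18 (y), 28 deep. The black-gripped crank does not fit.
- shaft_seat (a point): Shaft of the fixed blue jack: top centre of its round steel flange (d 60 mm, 150 mm above table). A brass blade 36 mm (x) by 10 (y), 22 tall, stands on it. Fitted: hub underside on the flange, crank x along blade x, either way round; 4 mm and 13 deg of play. Clockwise from above raises the rest 30 mm a turn, 0.2 N m; it stays where left; shaft does not rise.
- rest_pointer (a point): Tip of the small red pointer (10 mm tall, point at mid-height) on the edge of the long grey shoe rest, which reaches out from the shaft, lower than the flange. The rest only moves up and down (75 mm of travel), driven by the shaft; it starts 34 to 54 mm below the collar.
- mark (a point): Centre (mid-height) of the yellow collar, d 28 mm, 10 mm tall, on a thin steel post beside the pointer: the height to reach. A push over 5 N would shift it along the post; leave it.
Mind the look-alikes: they are no part of the job. What is shaped like the part that bears crank_hub but blue or orange is not meant.

How it is judged:
On the way, in this order (a step that is already met when the one before it is completed fails the run):
1. the crank's hub is fitted down over the blade on the shaft, before the rest is wound up (horizontal distance between crank_hub and shaft_seat below 0.01 m and z of crank_hub in the frame of shaft_seat below 0.01 m and z of rest_pointer in the frame of mark below -0.015 m), for 0.2 s.
2. the rest is wound level with the collar with the crank on the shaft (horizontal distance between crank_hub and shaft_seat below 0.01 m and z of rest_pointer in the frame of mark between -0.01 and 0.01 m), for 0.2 s.
At the end, for the whole second after the job is handed in: The red pointer is within 10 mm of the height of the yellow collar's middle; the crank sits released on the shaft, its hub's underside within 10 mm of the flange in height and 10 mm of its centre, tilted less than 0.2 rad; the collar has not been shifted by 8 mm or more (all of step 2 and z of crank_hub in the frame of shaft_seat between -0.01 and 0.01 m and angle between crank_hub's own z axis and vertical below 0.2 rad and distance of mark from where it was at the start of the episode below 0.008 m); the robot touches nothing.
It also fails if it takes over 64 s, if anything falls off the work surface, if the arm or the gripper's body presses on something with over 40 N, if the wrist force passes 120 N, or if a joint passes its speed limit or range.

## Working session

There is one attempt and no reset: what is moved stays moved. The work goes in short steps, Python scripts to look and compute and a tool call to move; the robot and the scene stay as the last step left them, time stands still between calls to the robot, and variables do not carry over. Pictures are saved under pics/ and viewed, and the job is handed in when it is done.

Besides the shell and the picture viewer there is one more tool, called after "Emit:" as name(argument=value, ...), one argument or row to a line, values as JSON. move_arm: Moves the arm, as the interface text tells. Its arguments: {"type":"object","properties":{"deltas":{"type":"array"},"force":{"type":"number"}},"required":["deltas"]}

```bash
ls; mkdir -p pics; python3 - <<'E'
from station import manip, viewer, job
import cv2,numpy as np
s=manip.sense();print(s)
for n in ["scene","top","wrist"]:
    v=viewer.snapshot(n)
    np.savez(f"{n}0.npz",**v)
    cv2.imwrite(f"pics/{n}0.png",v["image"][:,:,::-1])
    print(n,v["fovy"],v["cx"],v["cy"],v["R"],v["t"])
E
```

```text
pics
{'t': 0.0, 'q': array([-1.46945267e+00,  5.28484396e-01,  1.43392120e+00,  4.18366955e-06,
        1.18141601e+00, -1.78496010e-01]), 'qd': array([-0.00108527,  0.00016346,  0.00067732,  0.00054166,  0.0008224 ,
        0.00184306]), 'tau': array([-1.68073671e-03, -4.42357886e+01, -1.78029066e+01, -3.39102062e-04,
        8.68867995e-03, -7.35265502e-06]), 'tcp_pos': array([ 0.17258259, -0.59993849,  0.23031643]), 'tool_rot': array([ 0.42596115,  0.5653791 , -0.42480267,  0.56431044]), 'force': array([-0.7077846 ,  0.78867021, -0.52793401]), 'ft_torque': array([-0.02826552, -0.03112073, -0.00107935]), 'finger_gap': 0.9973777347773042}
scene 46.36100069890624 320.99422191072404 232.95324771651352 [[ 0.06766665  0.99770307  0.00313258]
 [ 0.85340445 -0.05625291 -0.51820504]
 [-0.51683854  0.03773855 -0.85525068]] [-0.04552611 -0.42276222  1.5382899 ]
top 50.9666435253317 318.1683417146541 236.2910506725949 [[ 4.81048213e-03 -9.99988422e-01  1.24347534e-04]
 [-9.97050191e-01 -4.80587300e-03 -7.66017024e-02]
 [ 7.66014131e-02  2.44510387e-04 -9.97061765e-01]] [0.00602548 0.59846062 0.99625874]
wrist 70.61470480345808 318.50409440858056 238.94022148359267 [[ 0.27643069 -0.96103233 -0.00171502]
 [-0.91941393 -0.26497825  0.29062786]
 [-0.27975721 -0.07876164 -0.95683463]] [-0.62487743 -0.03877309  0.37895224]
```

View pics/scene0.png

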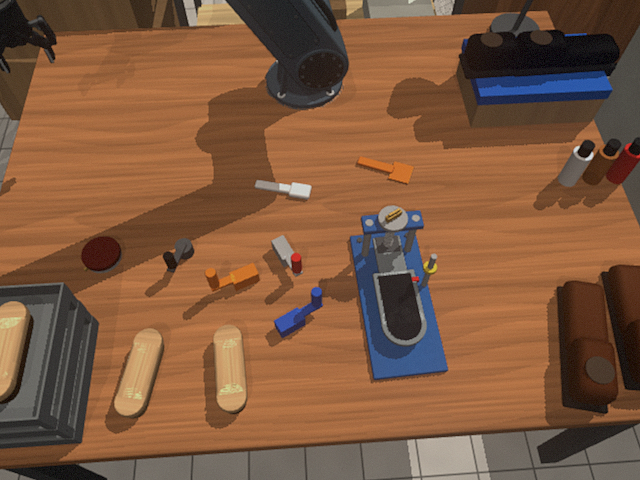

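View pics/top0.png

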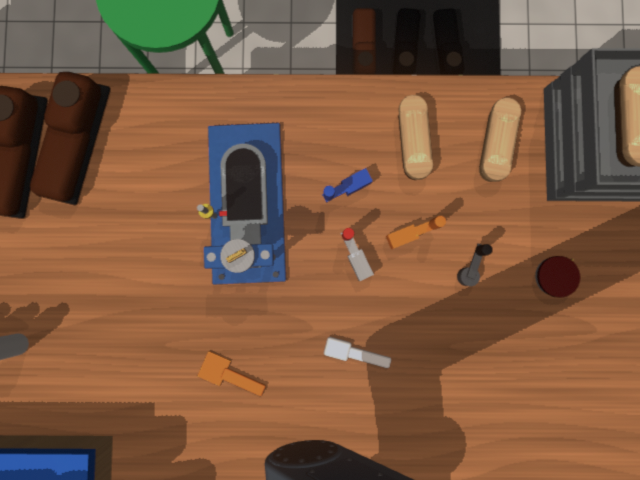

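View pics/wrist0.png

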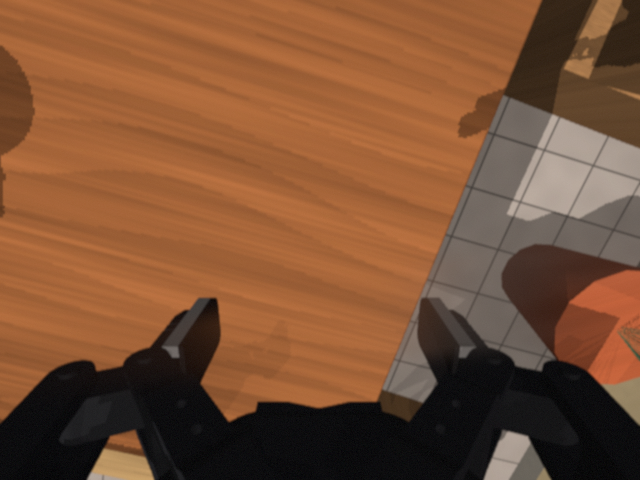

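Candidate cranks: the red grip on a steel hub is at scene (288,252) / top (356,256). The others are black (scene 178,255), orange (233,277) and blue (299,312). Only the first matches the description, so I'll confirm it in an enlarged crop and measure it.

```bash
cat > h.py <<'E'
import numpy as np,cv2
def load(n): return dict(np.load(f"{n}.npz"))
def cloud(v):
    f=240/np.tan(np.radians(float(v["fovy"]))/2)
    u,w=np.meshgrid(np.arange(640),np.arange(480))
    d=v["depth"];P=np.stack([(u-v["cx"])*d/f,(w-v["cy"])*d/f,d],-1)
    return (P-v["t"])@v["R"]
def proj(v,X):
    f=240/np.tan(np.radians(float(v["fovy"]))/2)
    c=np.asarray(X)@v["R"].T+v["t"]; return np.stack([c[...,0]/c[...,2]*f+v["cx"],c[...,1]/c[...,2]*f+v["cy"]],-1)
def crop(v,r,name,k=4):
    a=v["image"][r[1]:r[3],r[0]:r[2],::-1]; cv2.imwrite(name,cv2.resize(a,None,fx=k,fy=k,interpolation=cv2.INTER_CUBIC))
E
python3 - <<'E'
from h import *
v=load("top0");s=load("scene0")
a=cv2.resize(v["image"][130:290,190:390,::-1],None,fx=3.9,fy=3.7)
cv2.imwrite("pics/ctop.png",a)
crop(s,(255,195,455,345),"pics/cscene.png",4)
P=cloud(v)
for p in [(348,234),(351,246),(358,258),(362,270),(237,256),(230,256),(245,256),(230,265),(250,250),(205,210),(223,213),(243,190),(300,300)]:
    print("top",p,P[p[1],p[0]].round(4))
Q=cloud(s)
for p in [(297,257),(283,248),(393,218),(432,267),(416,279),(430,275)]:
    print("scene",p,Q[p[1],p[0]].round(4))
E
```

```text
top (348, 234) [ 0.5978 -0.0475  0.0906]
top (351, 246) [ 0.5784 -0.0568  0.0336]
top (358, 258) [ 0.5545 -0.0708  0.0334]
top (362, 270) [ 0.5306 -0.0786  0.0358]
top (237, 256) [0.5526 0.1499 0.163 ]
top (230, 256) [0.5525 0.162  0.1638]
top (245, 256) [0.5531 0.1376 0.1519]
top (230, 265) [0.5372 0.1643 0.1488]
top (250, 250) [0.5637 0.1289 0.1524]
top (205, 210) [0.6388 0.2178 0.1169]
top (223, 213) [0.6419 0.1977 0.0479]
top (243, 190) [0.6885 0.1591 0.0457]
top (300, 300) [ 4.69e-01  4.55e-02 -4.00e-04]
scene (297, 257) [ 0.6058 -0.0449  0.0919]
scene (283, 248) [ 0.5496 -0.0748  0.034 ]
scene (393, 218) [0.5644 0.151  0.155 ]
scene (432, 267) [0.6497 0.2251 0.0974]
scene (416, 279) [0.6498 0.2001 0.0472]
scene (430, 275) [ 0.6189  0.2431 -0.0007]
```

View pics/ctop.png

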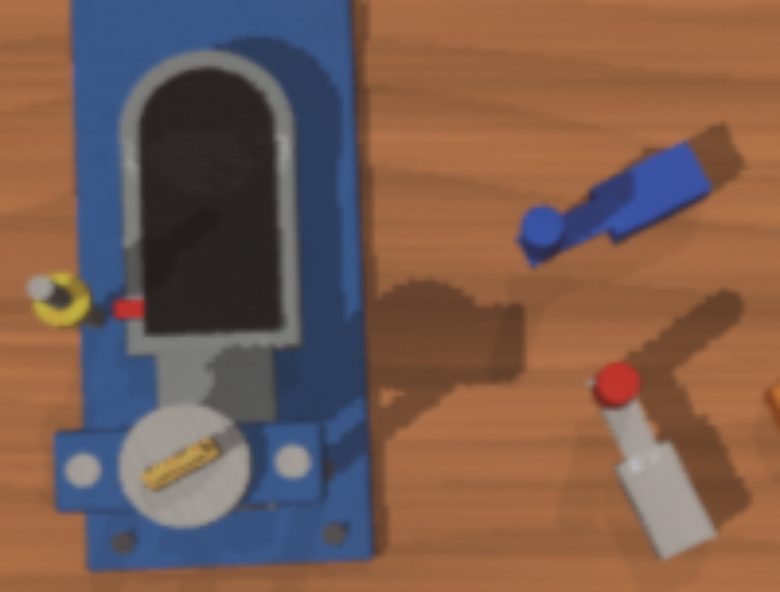

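View pics/cscene.png

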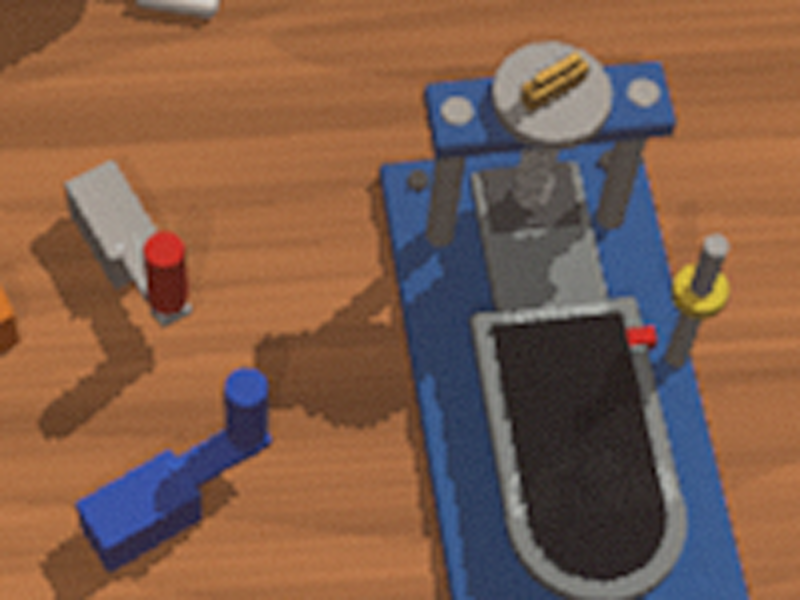

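The crop confirms it: steel hub at crop (668,500), red grip at (617,385), standing upright. The blue crank beside it is a decoy. The brass blade is at (182,463), the pointer at (130,309) and the collar at (62,297). Next I'll fit these precisely.

```bash
cat > meas.py <<'E'
from h import *
def hsv(v): return cv2.cvtColor(v["image"],cv2.COLOR_RGB2HSV).astype(int)
def report(v,tag):
    P=cloud(v);H=hsv(v);h,s,val=H[...,0],H[...,1],H[...,2];x,y,z=P[...,0],P[...,1],P[...,2]
    red=((h<6)|(h>174))&(s>150)&(val>90); yel=(h>22)&(h<35)&(s>130)&(val>90)
    def box(a,b,c,d): return (x>a)&(x<b)&(y>c)&(y<d)
    st=lambda m,n:print(tag,n,m.sum(),P[m].mean(0).round(4) if m.any() else None,P[m].min(0).round(4) if m.any() else None,P[m].max(0).round(4) if m.any() else None)
    g=red&box(.55,.65,-.09,-.0)
    st(g&(z>.088),"griptop")
    hub=(s<70)&box(.5,.61,-.12,-.02)&(z>.028)&(z<.040); st(hub,"hub+arm top")
    r=cv2.minAreaRect(P[hub][:,:2].astype(np.float32)*1000);print(r)
    fl=(s<70)&box(.5,.61,.1,.2)&(z>.145)&(z<.156);
    fl2=box(.5,.61,.1,.2)&(z>.145)&(z<.18)&((s<70)|((h>12)&(h<35)));
    c=cv2.minEnclosingCircle(P[fl2][:,:2].astype(np.float32)*1000);st(fl,"flange");print("circ",c)
    bl=(h>12)&(h<35)&(s>90)&box(.5,.61,.1,.2)&(z>.162); st(bl,"blade top")
    r=cv2.minAreaRect(P[bl][:,:2].astype(np.float32)*1000);print(r)
    if bl.sum()>5:
        d=P[bl][:,:2]-P[bl][:,:2].mean(0);U,S,V=np.linalg.svd(d,full_matrices=False);print("blade dir",np.degrees(np.arctan2(V[0][1],V[0][0])), (d@V.T).ptp(0) if hasattr(d,'ptp') else np.ptp(d@V.T,axis=0))
    st(red&box(.58,.72,.15,.24),"pointer"); 
    pm=red&box(.58,.72,.15,.24)
    if pm.any(): w=np.argwhere(pm);print("ptr px",w.min(0),w.max(0))
    ym=yel&box(.58,.72,.18,.27)&(z>.05); st(ym,"collar")
    if ym.any(): w=np.argwhere(ym);print("collar px",w.min(0),w.max(0))
if __name__=="__main__":
    for n in ("top0","scene0"): report(load(n),n)
E
python3 meas.py
```

```text
top0 griptop 98 [ 0.5994 -0.0474  0.0936] [ 0.5899 -0.0568  0.088 ] [ 0.6092 -0.0378  0.0978]
top0 hub+arm top 548 [ 0.5493 -0.0716  0.0345] [ 0.5108 -0.1002  0.0284] [ 0.6044 -0.0368  0.0395]
((562.0480346679688, -66.01508331298828), (101.58586120605469, 30.317764282226562), 25.470556259155273)
top0 flange 768 [0.5539 0.1507 0.1506] [0.5249 0.1049 0.1451] [0.5832 0.1805 0.156 ]
circ ((554.132568359375, 142.69960021972656), 38.65101623535156)
top0 blade top 114 [0.5542 0.1509 0.168 ] [0.5438 0.1359 0.1624] [0.5648 0.1687 0.1753]
((554.199462890625, 151.43862915039062), (9.680273056030273, 35.253639221191406), 28.932287216186523)
blade dir 119.20786422304634 [0.03523729 0.00971281]
top0 pointer 38 [0.6424 0.1992 0.0436] [0.638  0.1916 0.0118] [0.6483 0.2128 0.0486]
ptr px [211 219] [215 226]
top0 collar 81 [0.6377 0.2199 0.0946] [0.6283 0.2094 0.091 ] [0.6535 0.2345 0.1229]
collar px [204 199] [217 212]
scene0 griptop 68 [ 0.6059 -0.0477  0.0922] [ 0.5946 -0.0573  0.088 ] [ 0.615  -0.0386  0.0957]
scene0 hub+arm top 347 [ 0.5511 -0.0752  0.0327] [ 0.5145 -0.1005  0.0282] [ 0.6098 -0.0364  0.0384]
((566.8253173828125, -66.54415893554688), (103.49604797363281, 30.410137176513672), 25.506460189819336)
scene0 flange 437 [0.5619 0.15   0.149 ] [0.5281 0.1213 0.1451] [0.5884 0.1806 0.1549]
circ ((559.5147094726562, 151.68020629882812), 31.536771774291992)
scene0 blade top 66 [0.5603 0.151  0.1673] [0.5523 0.1359 0.162 ] [0.5685 0.1655 0.1738]
((560.58642578125, 151.3558349609375), (8.273050308227539, 32.131072998046875), 30.03337287902832)
blade dir -62.292427822482864 [0.03224377 0.00830422]
scene0 pointer 28 [0.6469 0.1985 0.0437] [0.6419 0.1911 0.0406] [0.6517 0.2052 0.0472]
ptr px [277 411] [280 418]
scene0 collar 69 [0.6486 0.2218 0.0924] [0.6345 0.2096 0.0854] [0.6591 0.235  0.098 ]
collar px [262 424] [273 436]
```

```bash
cat > pl.py <<'E'
from h import *
from scipy.spatial.transform import Rotation as Ro
from station import manip
def need(target, yawz=None, show=True):
    """remaining shift in tool axes (mm); yawz: wanted world heading (deg) of tool z, tool straight down"""
    s=manip.sense(); R=Ro.from_quat(s["tool_rot"]).as_matrix()
    print("t",round(s["t"],2),"tcp",s["tcp_pos"].round(4),"gap",round(s["finger_gap"],3),"F",s["force"].round(1),"q",s["q"].round(3))
    if yawz is None: Rt=R
    else:
        c,n=np.cos(np.radians(yawz)),np.sin(np.radians(yawz)); x=np.array([0,0,-1.]); z=np.array([c,n,0]); Rt=np.stack([x,np.cross(z,x),z],1)
    print("heading z",np.degrees(np.arctan2(R[1,2],R[0,2])).round(2),"x axis",R[:,0].round(4))
    print("turn (tool, deg)",np.degrees(Ro.from_matrix(R.T@Rt).as_rotvec()).round(2))
    d=(np.asarray(target)-s["tcp_pos"])*1000
    print("shift in present axes",(R.T@d).round(1)," in turned axes",(Rt.T@d).round(1))
E
python3 - <<'E'
from pl import *
w=load("wrist0");print("cam pos",-w["R"].T@w["t"],"fwd",w["R"][2])
s=manip.sense();R=Ro.from_quat(s["tool_rot"]).as_matrix();print(R.round(3))
print("cam in tool",R.T@(-w["R"].T@w["t"]-s["tcp_pos"]), R.T@w["R"].T)
need([.543,-.0755,.15],115.5);need([.543,-.0755,.15],-64.5)
E
```

```text
cam pos [ 0.24310141 -0.58095453  0.37279148] fwd [-0.27975721 -0.07876164 -0.95683463]
[[-0.     0.961  0.276]
 [ 0.002  0.276 -0.961]
 [-1.     0.    -0.002]]
cam in tool [-0.14219875  0.07310722  0.00081051] [[ 8.71932262e-05 -2.90919186e-01  9.56747626e-01]
 [ 2.57164669e-04 -9.56747591e-01 -2.90919199e-01]
 [ 9.99999963e-01  2.71407870e-04 -8.60777293e-06]]
t 0.15 tcp [ 0.1726 -0.6001  0.2306] gap 0.999 F [0.6 0.7 0.2] q [-1.469  0.528  1.434  0.     1.181 -0.179]
heading z -73.97 x axis [-2.0e-04  1.6e-03 -1.0e+00]
turn (tool, deg) [ 1.7053e+02 -4.0000e-02  1.4000e-01]
shift in present axes [  81.4  500.9 -401.8]  in turned axes [  80.6 -560.2  314.1]
t 0.15 tcp [ 0.1726 -0.6001  0.2306] gap 0.999 F [0.6 0.7 0.2] q [-1.469  0.528  1.434  0.     1.181 -0.179]
heading z -73.97 x axis [-2.0e-04  1.6e-03 -1.0e+00]
turn (tool, deg) [-9.47 -0.09 -0.03]
shift in present axes [  81.4  500.9 -401.8]  in turned axes [  80.6  560.2 -314.1]
```

Emit:
move_arm(
  deltas=[85, 0, 10, -5, -4.7, 0, 0, 85, 0, 20, -11, -4.7, 0, 0, 85, 2, 30, -17, 0, 0, 0, 85, 2, 30, -17, 0, 0, 0, 85, 2, 30, -17, 0, 0, 0, 85, 2, 30, -17, 0, 0, 0, 85, 2, 30, -17, 0, 0, 0, 85, 2, 30, -17, 0, 0, 0, 85, 2, 30, -17, 0, 0, 0, 85, 2, 30, -17, 0, 0, 0],
  force=40,
)

```text
t: 1.15
tcp_pos: [0.3546, -0.3485, 0.2151]
tool_rot: [0.378, 0.598, -0.378, 0.598]
force: [0.1, 0.1, -0.9]
finger_gap: 0.991
```

```bash
python3 -c "
from pl import *
need([.543,-.0755,.2],-64.5)"
```

```text
t 1.15 tcp [ 0.3546 -0.3485  0.2151] gap 0.991 F [ 0.1  0.1 -0.9] q [-1.002  0.379  1.766  0.     0.997  0.125]
heading z -64.58 x axis [-1.e-04  3.e-04 -1.e+00]
turn (tool, deg) [-0.08 -0.02 -0.  ]
shift in present axes [  15.2  287.4 -165.7]  in turned axes [  15.1  287.6 -165.3]
```

Emit:
move_arm(
  deltas=[85, 1.5, 32, -18, 0, 0, 0, 85, 1.5, 32, -18, 0, 0, 0, 85, 1.5, 32, -18, 0, 0, 0, 85, 1.5, 32, -18, 0, 0, 0, 85, 1.5, 32, -18, 0, 0, 0, 85, 1.5, 32, -18, 0, 0, 0, 85, 1.5, 32, -18, 0, 0, 0, 85, 1, 25, -15, 0, 0, 0, 85, 1, 15, -10, 0, 0, 0, 85, 0, 0, 0, 0, 0, 0],
)

```text
t: 2.15
tcp_pos: [0.5283, -0.098, 0.2024]
tool_rot: [0.377, 0.599, -0.376, 0.598]
force: [-0.4, -0.8, -0.0]
finger_gap: 0.994
```

```bash
python3 - <<'E'
from pl import *
from station import viewer
need([.543,-.0755,.2],-64.5)
v=viewer.snapshot("wrist");np.savez("wrist1.npz",**v);cv2.imwrite("pics/wrist1.png",v["image"][:,:,::-1])
P=cloud(v);H=cv2.cvtColor(v["image"],cv2.COLOR_RGB2HSV).astype(int)
h,s=H[...,0],H[...,1];z=P[...,2]
box=(P[...,0]>.48)&(P[...,0]<.66)&(P[...,1]>-.15)&(P[...,1]<0)
m=box&(s<80)&(z>.026)&(z<.042);print(m.sum(),P[m].mean(0));r=cv2.minAreaRect(P[m][:,:2].astype(np.float32)*1000);print(r)
m=box&((h<6)|(h>174))&(s>150)&(z>.085);print("grip",m.sum(),P[m].mean(0),P[m].min(0),P[m].max(0))
E
```

```text
t 2.15 tcp [ 0.5283 -0.098   0.2024] gap 0.994 F [-0.4 -0.8 -0. ] q [-3.920e-01  4.480e-01  1.684e+00  1.000e-03  1.010e+00  7.310e-01]
heading z -64.37 x axis [-2.e-04  6.e-04 -1.e+00]
turn (tool, deg) [ 0.13 -0.04 -0.  ]
shift in present axes [  2.5  23.  -13.9]  in turned axes [  2.4  23.  -14. ]
2624 [ 0.55326227 -0.07178166  0.03363533]
((556.5669555664062, -70.14588928222656), (85.80269622802734, 29.98166275024414), 25.226655960083008)
grip 754 [ 0.60167436 -0.0490665   0.09685259] [ 0.59134003 -0.06717535  0.08684192] [ 0.61204123 -0.03840156  0.34479757]
```

View pics/wrist1.png

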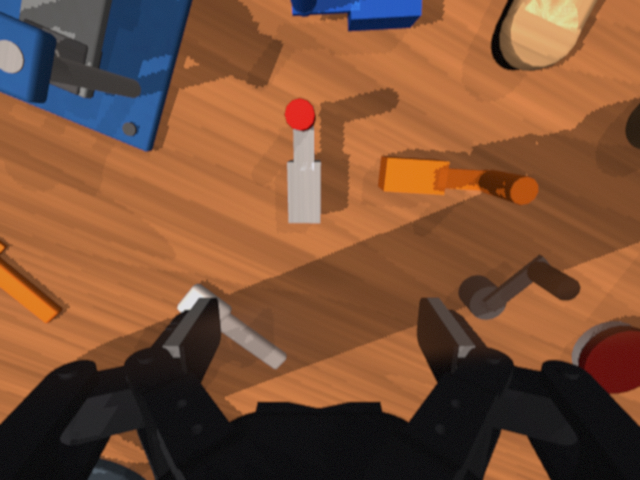

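```bash
python3 -c "
from pl import *
need([.5394,-.0781,.1],-64.8)"
```

```text
t 2.2 tcp [ 0.5276 -0.0992  0.2025] gap 0.995 F [ 0.   0.9 -0.6] q [-0.394  0.448  1.684 -0.     1.01   0.731]
heading z -64.42 x axis [-8.e-04 -0.e+00 -1.e+00]
turn (tool, deg) [ 0.38 -0.02  0.04]
shift in present axes [102.5  19.8 -13.9]  in turned axes [102.5  19.6 -14.1]
```

Emit:
move_arm(
  deltas=[58, 10, 10, -7, 0.4, 0, 0, 58, 20, 9.6, -7, 0, 0, 0, 58, 25, 0, 0, 0, 0, 0, 58, 25, 0, 0, 0, 0, 0, 58, 15, 0, 0, 0, 0, 0, 58, 7, 0, 0, 0, 0, 0, 58, 0, 0, 0, 0, 0, 0, 58, 0, 0, 0, 0, 0, 0],
)

```text
t: 3.0
tcp_pos: [0.5396, -0.0795, 0.1011]
tool_rot: [0.38, 0.596, -0.38, 0.597]
force: [-0.5, -0.5, 0.4]
finger_gap: 0.678
```

```bash
python3 - <<'E'
from pl import *
from station import viewer
need([.5394,-.0781,.006],-64.8)
v=viewer.snapshot("wrist");np.savez("wrist2.npz",**v);cv2.imwrite("pics/wrist2.png",v["image"][:,:,::-1])
P=cloud(v);H=cv2.cvtColor(v["image"],cv2.COLOR_RGB2HSV).astype(int)
h,s=H[...,0],H[...,1];z=P[...,2]
box=(P[...,0]>.48)&(P[...,0]<.66)&(P[...,1]>-.15)&(P[...,1]<0)
m=box&(s<80)&(z>.026)&(z<.042);print(m.sum(),P[m].mean(0));r=cv2.minAreaRect(P[m][:,:2].astype(np.float32)*1000);print(r)
E
```

```text
t 3.0 tcp [ 0.5396 -0.0795  0.1011] gap 0.678 F [-0.5 -0.5  0.4] q [-0.351  0.612  1.745  0.     0.784  0.784]
heading z -65.01 x axis [ 7.e-04 -2.e-04 -1.e+00]
turn (tool, deg) [-0.21  0.03 -0.03]
shift in present axes [95.1  0.3 -1.4]  in turned axes [95.1  0.4 -1.4]
4829 [ 0.55168758 -0.07250307  0.03366374]
((553.473876953125, -71.32098388671875), (80.12832641601562, 29.902202606201172), 25.863805770874023)
```

View pics/wrist2.png

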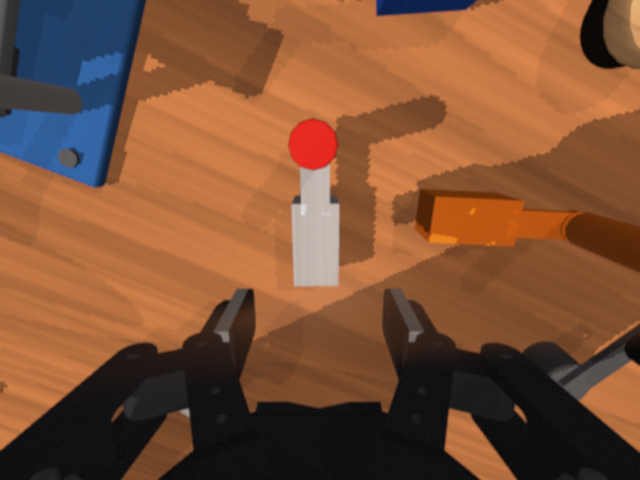

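The hub sits midway between the fingers (columns 293–339, fingers at 253 and 384), and the orange decoy is clear on the right. Next I go down and close.

Emit:
move_arm(
  deltas=[58, 20, 0, -1, 0, 0, 0, 58, 25, 0, 0, 0, 0, 0, 58, 22, 0, 0, 0, 0, 0, 58, 15, 0, 0, 0, 0, 0, 58, 9, 0, 0, 0, 0, 0, 58, 4, 0, 0, 0, 0, 0, 58, 0, 0, 0, 0, 0, 0],
)

```text
t: 3.75
tcp_pos: [0.5393, -0.0783, 0.0061]
tool_rot: [0.38, 0.596, -0.38, 0.597]
force: [-0.5, 1.2, -1.1]
finger_gap: 0.676
```

Emit:
move_arm(
  deltas=[25, 0, 0, 0, 0, 0, 0, 25, 0, 0, 0, 0, 0, 0, 25, 0, 0, 0, 0, 0, 0, 25, 0, 0, 0, 0, 0, 0, 25, 0, 0, 0, 0, 0, 0, 25, 0, 0, 0, 0, 0, 0],
  force=60,
)

```text
t: 4.35
tcp_pos: [0.5396, -0.0784, 0.0069]
tool_rot: [0.38, 0.596, -0.38, 0.597]
force: [-0.9, 0.1, 6.1]
finger_gap: 0.34
```

Emit:
move_arm(
  deltas=[25, -8, 0, 0, 0, 0, 0, 25, -15, 0, 0, 0, 0, 0, 25, -25, 0, 0, 0, 0, 0, 25, -30, 0, 0, 0, 0, 0, 25, -30, 0, 0, 0, 0, 0, 25, -30, 0, 0, 0, 0, 0, 25, -30, 0, 0, 0, 0, 0, 25, -25, 0, 0, 0, 0, 0, 25, -12, 0, 0, 0, 0, 0, 25, 0, 0, 0, 0, 0, 0],
)

```text
t: 5.35
tcp_pos: [0.5396, -0.0784, 0.2124]
tool_rot: [0.38, 0.595, -0.379, 0.598]
force: [0.4, -0.1, -1.3]
finger_gap: 0.341
```

```bash
python3 - <<'E'
from pl import *
from station import viewer
need([.5535,.1473,.212],29.2)
v=viewer.snapshot("wrist");np.savez("wrist3.npz",**v);cv2.imwrite("pics/wrist3.png",v["image"][:,:,::-1])
v=viewer.snapshot("scene");np.savez("scene3.npz",**v);cv2.imwrite("pics/scene3.png",v["image"][:,:,::-1])
E
```

```text
t 5.35 tcp [ 0.5396 -0.0784  0.2124] gap 0.341 F [ 0.4 -0.1 -1.3] q [-0.349  0.443  1.657 -0.     1.038  0.785]
heading z -64.96 x axis [ 0.0032 -0.0012 -1.    ]
turn (tool, deg) [-9.416e+01  2.200e-01  1.000e-02]
shift in present axes [   0.2  108.1 -198.6]  in turned axes [  0.4 190.2 122.2]
```

View pics/wrist3.png

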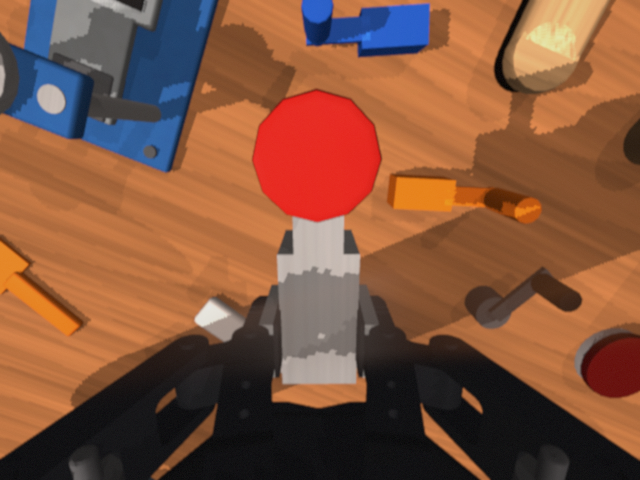

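View pics/scene3.png

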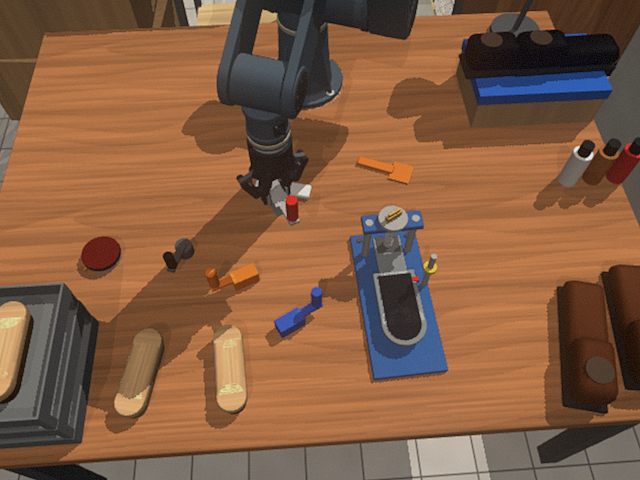

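The crank is held firmly and level, with the grip at (317,155). Next I turn it 94° and move it to a stand-off next to the shaft.

Emit:
move_arm(
  deltas=[25, 0, 0, 0, -4, 0, 0, 25, 0, 0, 0, -8, 0, 0, 25, 0, 0, 0, -8.5, 0, 0, 25, 0, 0, 0, -8.5, 0, 0, 25, 0, 0, 0, -8.5, 0, 0, 25, 0, 0, 0, -8.5, 0, 0, 25, 0, 0, 0, -8.5, 0, 0, 25, 0, 0, 0, -8.5, 0, 0, 25, 0, 0, 0, -8.5, 0, 0, 25, 0, 0, 0, -8.5, 0, 0],
)

```text
t: 6.45
tcp_pos: [0.5377, -0.0778, 0.2086]
tool_rot: [-0.094, 0.702, 0.095, 0.699]
force: [-0.6, -0.1, -1.4]
finger_gap: 0.343
```

Emit:
move_arm(
  deltas=[25, 0, 0, 0, -8.5, 0, 0, 25, 0, 5, 8, -6, 0, 0, 25, 0, 14, 18, 0, 0, 0, 25, 0, 16, 22, 0, 0, 0, 25, 0, 16, 22, 0, 0, 0, 25, 0, 16, 22, 0, 0, 0, 25, 0, 14, 18, 0, 0, 0, 25, 0, 6, 8, 0, 0, 0, 25, 0, 3, 4, 0, 0, 0, 25, 0, 0, 0, 0, 0, 0],
)

```text
t: 7.45
tcp_pos: [0.601, 0.0597, 0.2098]
tool_rot: [-0.18, 0.684, 0.181, 0.683]
force: [0.1, -0.1, -1.7]
finger_gap: 0.342
```

```bash
cat > fl.py <<'E'
from pl import *
from station import viewer
import sys
n=sys.argv[1]
need([.5535,.1473,.212],29.2)
v=viewer.snapshot("wrist");np.savez(n+".npz",**v);cv2.imwrite(f"pics/{n}.png",v["image"][:,:,::-1])
P=cloud(v);H=cv2.cvtColor(v["image"],cv2.COLOR_RGB2HSV).astype(int)
h,s=H[...,0],H[...,1];z=P[...,2]
box=(P[...,0]>.51)&(P[...,0]<.61)&(P[...,1]>.10)&(P[...,1]<.2)
m=box&(h>12)&(h<35)&(s>90)&(z>.160)&(z<.182)
print("blade",m.sum(),P[m].mean(0)); print(cv2.minAreaRect(P[m][:,:2].astype(np.float32)*1000))
m=box&((s<70)|((h>12)&(h<35)))&(z>.144)&(z<.157); 
m=cv2.morphologyEx(m.astype(np.uint8),cv2.MORPH_OPEN,np.ones((5,5)))>0
cn,_=cv2.findContours(m.astype(np.uint8),cv2.RETR_EXTERNAL,cv2.CHAIN_APPROX_NONE);c=max(cn,key=cv2.contourArea)[:,0]
Q=P[c[:,1],c[:,0]][:,:2]; print("flange circ",cv2.minEnclosingCircle(Q.astype(np.float32)*1000),P[m].mean(0))
# hub in tool
st=manip.sense();R=Ro.from_quat(st["tool_rot"]).as_matrix();T=(P-st["tcp_pos"])@R
hm=(s<80)&(T[...,0]<-.02)&(T[...,0]>-.045)&(abs(T[...,2])<.022)&(T[...,1]>-.04)&(T[...,1]<.09)
print("hub top in tool",hm.sum(),T[hm].mean(0)); A=T[hm][:,1:].astype(np.float32)*1000;print(cv2.minAreaRect(A),A.min(0),A.max(0))
g=((h<6)|(h>174))&(s>150)&(T[...,0]<-.07)&(T[...,1]>.03)&(T[...,1]<.1)
if g.any(): print("grip in tool",g.sum(),T[g].mean(0),T[g].min(0),T[g].max(0))
E
python3 fl.py wrist4
```

```text
t 7.45 tcp [0.601  0.0597 0.2098] gap 0.342 F [ 0.1 -0.1 -1.7] q [-0.086  0.525  1.508 -0.     1.111 -0.601]
heading z 29.56 x axis [-2.e-03 -2.e-04 -1.e+00]
turn (tool, deg) [ 0.36 -0.11 -0.05]
shift in present axes [-2.1 99.6  1.9]  in turned axes [-2.2 99.6  1.3]
blade 1069 [0.55355911 0.15569962 0.16750863]
((553.8494262695312, 155.6484832763672), (9.711174964904785, 26.404598236083984), 29.898258209228516)
flange circ ((556.0847778320312, 151.7826385498047), 29.817354202270508) [0.55350867 0.15966797 0.14966033]
hub top in tool 14062 [-0.02776695  0.01120687 -0.00075364]
((11.628097534179688, -0.055950164794921875), (43.87381362915039, 70.83199310302734), 88.72006225585938) [-23.630774 -21.975706] [47.2256   21.986406]
grip in tool 12851 [-0.08555273  0.07061634 -0.00114994] [-0.14207509  0.05935616 -0.01209086] [-0.0824433   0.08075804  0.00963364]
```

View pics/wrist4.png

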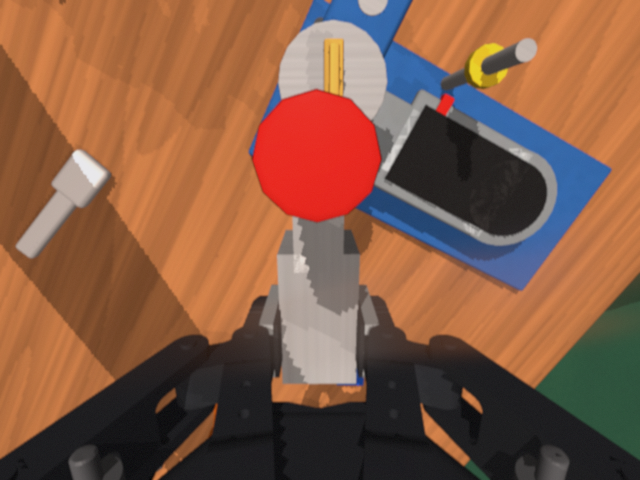

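```bash
python3 -c "
from pl import *
need([.5585,.1474,.2098],29.3)"
```

```text
t 7.5 tcp [0.6009 0.0592 0.21  ] gap 0.34 F [ 0.5 -0.6 -2.1] q [-8.600e-02  5.240e-01  1.508e+00 -1.000e-03  1.111e+00 -6.010e-01]
heading z 29.52 x axis [-1.8e-03 -4.0e-04 -1.0e+00]
turn (tool, deg) [ 0.22 -0.1  -0.03]
shift in present axes [ 0.3 97.7  6.6]  in turned axes [ 0.2 97.7  6.2]
```

Emit:
move_arm(
  deltas=[25, 0, 10, 1, 0.2, 0, 0, 25, 0, 18, 1, 0, 0, 0, 25, 0, 22, 1, 0, 0, 0, 25, 0, 22, 1, 0, 0, 0, 25, 0, 15, 1, 0, 0, 0, 25, 0, 7, 1, 0, 0, 0, 25, 0, 3.7, 0.3, 0, 0, 0, 25, 0, 0, 0, 0, 0, 0, 25, 0, 0, 0, 0, 0, 0],
)

```text
t: 8.4
tcp_pos: [0.5596, 0.1475, 0.2109]
tool_rot: [-0.179, 0.684, 0.179, 0.684]
force: [0.1, 0.5, -0.9]
finger_gap: 0.339
```

```bash
python3 - <<'E'
from pl import *
from station import viewer
need([.5585,.1474,.16],29.3)
for n in("scene","top"):
    v=viewer.snapshot(n);np.savez(n+"5.npz",**v)
    crop(v,(330,150,470,300) if n=="scene" else (160,170,330,290),f"pics/{n}5.png",4)
E
```

```text
t 8.4 tcp [0.5596 0.1475 0.2109] gap 0.339 F [ 0.1  0.5 -0.9] q [ 0.065  0.49   1.573 -0.     1.078 -0.446]
heading z 29.31 x axis [ 5.e-04 -3.e-04 -1.e+00]
turn (tool, deg) [0.01 0.02 0.03]
shift in present axes [50.9  0.5 -1. ]  in turned axes [50.9  0.4 -1. ]
```

View pics/scene5.png

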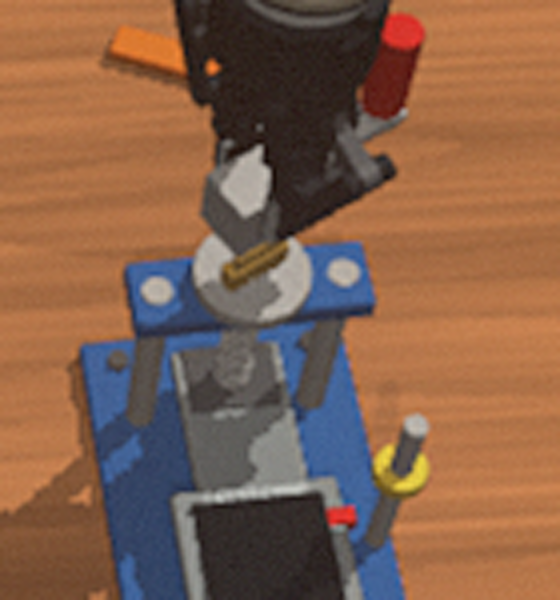

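View pics/top5.png

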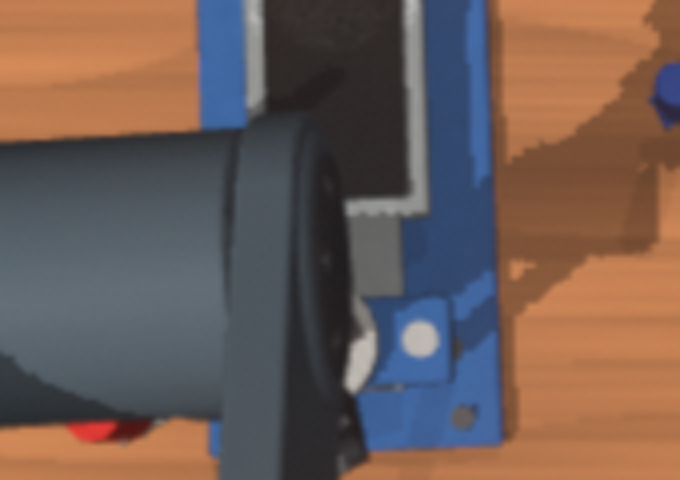

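In the scene crop the hub (240,190) hangs over the flange and is parallel to the blade (255,262). The wrist measurements give the alignment, so I'll lower in stages and watch the force.

Emit:
move_arm(
  deltas=[25, 8, 0.4, -1, 0, 0, 0, 25, 10, 0, 0, 0, 0, 0, 25, 8, 0, 0, 0, 0, 0, 25, 5, 0, 0, 0, 0, 0, 25, 4, 0, 0, 0, 0, 0, 25, 3, 0, 0, 0, 0, 0, 25, 0, 0, 0, 0, 0, 0],
)

```text
t: 9.2
tcp_pos: [0.5579, 0.1479, 0.1724]
tool_rot: [-0.179, 0.684, 0.179, 0.684]
force: [-1.4, 0.2, -1.8]
finger_gap: 0.337
```

```bash
python3 -c "
from pl import *
need([.5585,.1474,.157],29.3)"
```

```text
t 9.2 tcp [0.5579 0.1479 0.1724] gap 0.337 F [-1.4  0.2 -1.8] q [ 0.066  0.538  1.612  0.     0.992 -0.446]
heading z 29.33 x axis [-7.e-04 -0.e+00 -1.e+00]
turn (tool, deg) [ 0.03 -0.04 -0.02]
shift in present axes [15.4 -0.7  0.3]  in turned axes [15.4 -0.7  0.3]
```

Emit:
move_arm(
  deltas=[25, 4, 0, 0, 0, 0, 0, 25, 4, 0, 0, 0, 0, 0, 25, 3, 0, 0, 0, 0, 0, 25, 2, 0, 0, 0, 0, 0, 25, 1, 0, 0, 0, 0, 0, 25, 0, 0, 0, 0, 0, 0],
)

```text
t: 9.8
tcp_pos: [0.558, 0.1478, 0.1587]
tool_rot: [-0.179, 0.684, 0.179, 0.684]
force: [-0.7, -0.2, -1.7]
finger_gap: 0.341
```

Emit:
move_arm(
  deltas=[25, 1, 0, 0, 0, 0, 0, 25, 1, 0, 0, 0, 0, 0, 25, 0, 0, 0, 0, 0, 0],
)

```text
t: 10.1
tcp_pos: [0.5582, 0.1479, 0.1569]
tool_rot: [-0.179, 0.684, 0.179, 0.684]
force: [0.5, -0.7, -1.5]
finger_gap: 0.341
```

Emit:
move_arm(
  deltas=[25, 1, 0, 0, 0, 0, 0, 25, 0, 0, 0, 0, 0, 0, 25, 0.5, 0, 0, 0, 0, 0, 25, 0, 0, 0, 0, 0, 0],
)

```text
t: 10.5
tcp_pos: [0.5583, 0.1478, 0.1569]
tool_rot: [-0.179, 0.684, 0.179, 0.684]
force: [-2.7, -1.2, 7.9]
finger_gap: 0.337
```

Contact is at the expected height. Next I release, rise and look.

Emit:
move_arm(
  deltas=[52, 0, 0, 0, 0, 0, 0, 52, 0, 0, 0, 0, 0, 0, 52, 0, 0, 0, 0, 0, 0, 52, -5, 0, 0, 0, 0, 0, 52, -15, 0, 0, 0, 0, 0, 52, -25, 0, 0, 0, 0, 0, 52, -30, 0, 0, 0, 0, 0, 52, -25, 0, 0, 0, 0, 0, 52, -10, 0, 0, 0, 0, 0, 52, 0, 0, 0, 0, 0, 0],
  force=30,
)

```text
t: 11.5
tcp_pos: [0.559, 0.1479, 0.2669]
tool_rot: [-0.179, 0.683, 0.179, 0.685]
force: [0.5, 0.9, -0.9]
finger_gap: 0.608
```

```bash
python3 - <<'E'
from pl import *
from station import viewer
need([.5585,.1474,.262],29.3)
v=viewer.snapshot("wrist");np.savez("wrist6.npz",**v);cv2.imwrite("pics/wrist6.png",v["image"][:,:,::-1])
P=cloud(v);H=cv2.cvtColor(v["image"],cv2.COLOR_RGB2HSV).astype(int)
h,s=H[...,0],H[...,1];st=manip.sense();R=Ro.from_quat(st["tool_rot"]).as_matrix();T=(P-st["tcp_pos"])@R
g=((h<6)|(h>174))&(s>150)&(P[...,2]>.22);print("grip",P[g].mean(0),T[g].mean(0),P[g].min(0),P[g].max(0))
m=(s<80)&(P[...,2]>.176)&(P[...,2]<.192)&(abs(T[...,2])<.018);print("hub",P[m].mean(0),cv2.minAreaRect(P[m][:,:2].astype(np.float32)*1000))
v=viewer.snapshot("scene");np.savez("scene6.npz",**v);crop(v,(330,130,480,310),f"pics/scene6.png",3)
E
```

```text
t 11.5 tcp [0.559  0.1479 0.2669] gap 0.608 F [ 0.5  0.9 -0.9] q [ 0.066  0.423  1.514 -0.     1.201 -0.446]
heading z 29.33 x axis [ 3.6e-03  2.0e-04 -1.0e+00]
turn (tool, deg) [0.03 0.19 0.09]
shift in present axes [ 4.9 -0.2 -0.7]  in turned axes [ 4.9 -0.2 -0.7]
grip [0.52248853 0.20786888 0.24320997] [ 0.02209797  0.06972638 -0.0015594 ] [0.51212417 0.19726562 0.24025146] [0.53282833 0.2181503  0.40908158]
hub [0.55010531 0.15971752 0.18364458] ((548.831298828125, 161.89678955078125), (29.970251083374023, 79.81717681884766), 29.536252975463867)
```

View pics/wrist6.png

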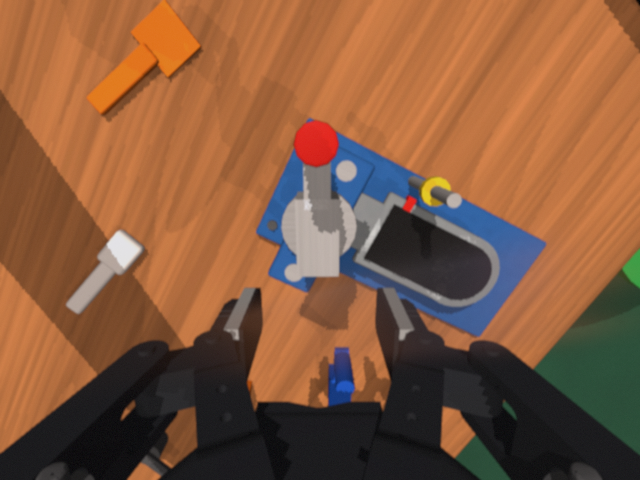

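View pics/scene6.png

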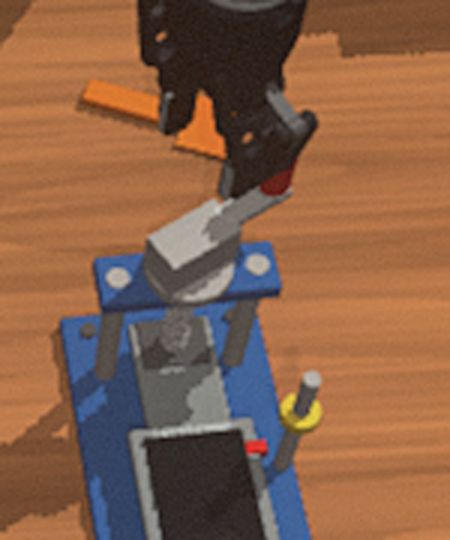

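Seated: the hub top is at z = 0.184 (flange 0.150 plus 0.034), and it's centred and aligned. The grip is at (0.5225, 0.2077). Next I go over the grip, down, and close.

Emit:
move_arm(
  deltas=[50, 0, 12, 0, 0, 0, 0, 50, 0, 22, -0.5, 0, 0, 0, 50, 0, 22, -1, 0, 0, 0, 50, 5, 10, 0, 0, 0, 0, 50, 12, 3.7, 0, 0, 0, 0, 50, 18, 0, 0, 0, 0, 0, 50, 18, 0, 0, 0, 0, 0, 50, 10, 0, 0, 0, 0, 0, 50, 5, 0, 0, 0, 0, 0, 50, 0, 0, 0, 0, 0, 0],
)

```text
t: 12.6
tcp_pos: [0.5224, 0.2075, 0.1963]
tool_rot: [-0.179, 0.685, 0.179, 0.683]
force: [-0.4, 0.0, 0.0]
finger_gap: 0.585
```

```bash
python3 -c "
from pl import *
need([.5225,.2077,.198],29.3)"
```

```text
t 12.6 tcp [0.5224 0.2075 0.1963] gap 0.585 F [-0.4  0.   0. ] q [ 0.179  0.488  1.628 -0.     1.028 -0.332]
heading z 29.31 x axis [-1.8e-03 -4.0e-04 -1.0e+00]
turn (tool, deg) [ 0.01 -0.1  -0.03]
shift in present axes [-1.7  0.1  0.2]  in turned axes [-1.7  0.1  0.2]
```

Emit:
move_arm(
  deltas=[15, -1.5, 0, 0, 0, 0, 0, 15, 0, 0, 0, 0, 0, 0, 15, 0, 0, 0, 0, 0, 0, 15, 0, 0, 0, 0, 0, 0, 15, 0, 0, 0, 0, 0, 0],
  force=30,
)

```text
t: 13.1
tcp_pos: [0.5234, 0.2081, 0.1997]
tool_rot: [-0.179, 0.683, 0.179, 0.685]
force: [0.4, 0.8, 4.2]
finger_gap: 0.249
```

```bash
cat > circ.py <<'E'
from pl import *
import sys
# remaining: print 10 tool-frame steps for clockwise circle from angle a0, step list
c=np.array([.5561,.1516]); r=.065
s=manip.sense();R=Ro.from_quat(s["tool_rot"]).as_matrix();p=s["tcp_pos"][:2]
d=p-c;print("t",s["t"],"tcp",s["tcp_pos"].round(4),"radius",np.hypot(*d).round(4),"angle",np.degrees(np.arctan2(d[1],d[0])).round(2),"F",s["force"].round(1),"gap",s["finger_gap"].round(3))
a=float(sys.argv[1]) 
th=29.3
for st in eval(sys.argv[2]):
    b=a-st
    A=lambda q:c+r*np.array([np.cos(np.radians(q)),np.sin(np.radians(q))])
    D=(A(b)-A(a))*1000
    tz=np.array([np.cos(np.radians(th)),np.sin(np.radians(th))]);ty=np.array([-tz[1],tz[0]])
    print(round(a,1),"->",round(b,1),"ty %.1f tz %.1f"%(D@ty,D@tz)); a=b
print("end target",A(a))
E
python3 circ.py 120.9 "[5,10,15,15,15,15,15,15,15,15]"
```

```text
Traceback (most recent call last):
  File "circ.py", line 6, in <module>
    d=p-c;print("t",s["t"],"tcp",s["tcp_pos"].round(4),"radius",np.hypot(*d).round(4),"angle",np.degrees(np.arctan2(d[1],d[0])).round(2),"F",s["force"].round(1),"gap",s["finger_gap"].round(3))
                                                                                                                                                                       ^^^^^^^^^^^^^^^^^^^^^
AttributeError: 'float' object has no attribute 'round'
```

```bash
sed -i 's/s\["finger_gap"\].round(3)/round(s["finger_gap"],3)/' circ.py
cat > lev.py <<'E'
from h import *
def lev(v,n):
    P=cloud(v);H=cv2.cvtColor(v["image"],cv2.COLOR_RGB2HSV).astype(int);h,s,val=H[...,0],H[...,1],H[...,2];x,y,z=P[...,0],P[...,1],P[...,2]
    b=(x>.61)&(x<.68)&(y>.17)&(y<.25)
    r=b&((h<6)|(h>174))&(s>140)&(val>80)&(z>.03)&(y<.213); ye=b&(h>21)&(h<36)&(s>120)&(val>80)&(z>.05)
    for nm,m in(("ptr",r),("collar",ye)):
        if m.sum()>3:
            w=np.argwhere(m);zz=np.sort(z[m]);print(n,nm,m.sum(),"z pct10/50/75/90",np.percentile(zz,[10,50,75,90]).round(4),"xy",P[m].mean(0)[:2].round(4),"px rows/cols",w.min(0),w.max(0))
if __name__=="__main__":
    for n in("wrist4","wrist6","scene0","scene6","top0"): lev(load(n),n)
E
python3 lev.py; python3 circ.py 120.9 "[5,10,15,15,15,15,15,15,15,15]"
```

```text
wrist4 ptr 229 z pct10/50/75/90 [0.0437 0.0447 0.0452 0.0458] xy [0.6433 0.1977] px rows/cols [ 94 436] [115 453]
wrist4 collar 985 z pct10/50/75/90 [0.0913 0.0931 0.0937 0.0942] xy [0.6397 0.2187] px rows/cols [ 43 465] [ 86 506]
wrist6 ptr 136 z pct10/50/75/90 [0.0435 0.0446 0.0452 0.0456] xy [0.6433 0.1977] px rows/cols [196 402] [212 415]
wrist6 collar 451 z pct10/50/75/90 [0.0919 0.0931 0.0936 0.0942] xy [0.6382 0.222 ] px rows/cols [177 420] [205 449]
scene0 ptr 29 z pct10/50/75/90 [0.0408 0.0443 0.0449 0.0462] xy [0.6469 0.1982] px rows/cols [277 411] [280 418]
scene0 collar 83 z pct10/50/75/90 [0.0895 0.0925 0.094  0.0951] xy [0.6486 0.2206] px rows/cols [261 423] [274 436]
scene6 ptr 30 z pct10/50/75/90 [0.0416 0.0446 0.0461 0.0472] xy [0.6473 0.1982] px rows/cols [277 411] [281 418]
scene6 collar 85 z pct10/50/75/90 [0.0893 0.0925 0.0938 0.0954] xy [0.649  0.2204] px rows/cols [261 423] [273 436]
top0 ptr 35 z pct10/50/75/90 [0.0442 0.0464 0.0471 0.0478] xy [0.6421 0.198 ] px rows/cols [211 220] [215 226]
top0 collar 105 z pct10/50/75/90 [0.0924 0.0942 0.0957 0.0976] xy [0.6388 0.2197] px rows/cols [204 199] [217 212]
t 13.1 tcp [0.5234 0.2081 0.1997] radius 0.0653 angle 120.09 F [0.4 0.8 4.2] gap 0.249
120.9 -> 115.9 ty -0.1 tz 5.7
115.9 -> 105.9 ty -1.7 tz 11.2
105.9 -> 90.9 ty -6.1 tz 15.9
90.9 -> 75.9 ty -9.9 tz 13.7
75.9 -> 60.9 ty -13.2 tz 10.7
60.9 -> 45.9 ty -15.5 tz 6.9
45.9 -> 30.9 ty -16.8 tz 2.7
30.9 -> 15.9 ty -16.9 tz -1.7
15.9 -> 0.9 ty -15.9 tz -6.1
0.9 -> -14.1 ty -13.7 tz -9.9
end target [0.61914168 0.13576502]
```

Both tops give a rise of about 48 mm, which is about 1.61 turns (about 580°) plus backlash. I start winding clockwise.

Emit:
move_arm(
  deltas=[15, 0, -0.1, 5.7, 0, 0, 0, 15, 0, -1.7, 11.2, 0, 0, 0, 15, 0, -6.1, 15.9, 0, 0, 0, 15, 0, -9.9, 13.7, 0, 0, 0, 15, 0, -13.2, 10.7, 0, 0, 0],
)

```text
t: 13.6
tcp_pos: [0.5873, 0.2104, 0.1997]
tool_rot: [-0.178, 0.685, 0.18, 0.683]
force: [-3.2, 2.9, 6.4]
finger_gap: 0.25
```

```bash
python3 circ.py 60.9 "[15]*10"; python3 -c "
from pl import *
need([.5225,.2077,.198],29.3)"
```

```text
t 13.6 tcp [0.5873 0.2104 0.1997] radius 0.0666 angle 62.08 F [-3.2  2.9  6.4] gap 0.25
60.9 -> 45.9 ty -15.5 tz 6.9
45.9 -> 30.9 ty -16.8 tz 2.7
30.9 -> 15.9 ty -16.9 tz -1.7
15.9 -> 0.9 ty -15.9 tz -6.1
0.9 -> -14.1 ty -13.7 tz -9.9
-14.1 -> -29.1 ty -10.7 tz -13.2
-29.1 -> -44.1 ty -6.9 tz -15.5
-44.1 -> -59.1 ty -2.7 tz -16.8
-59.1 -> -74.1 ty 1.7 tz -16.9
-74.1 -> -89.1 ty 6.1 tz -15.9
end target [0.55712098 0.08660802]
t 13.6 tcp [0.5873 0.2104 0.1997] gap 0.25 F [-3.2  2.9  6.4] q [ 0.164  0.562  1.467  0.002  1.115 -0.35 ]
heading z 29.37 x axis [-0.002   0.0019 -1.    ]
turn (tool, deg) [ 0.07 -0.05 -0.15]
shift in present axes [  1.8  29.4 -57.8]  in turned axes [  1.7  29.3 -57.8]
```

Emit:
move_arm(
  deltas=[15, 0, -15.5, 6.9, 0, 0, 0, 15, 0, -16.8, 2.7, 0, 0, 0, 15, 0, -16.9, -1.7, 0, 0, 0, 15, 0, -15.9, -6.1, 0, 0, 0, 15, 0, -13.7, -9.9, 0, 0, 0, 15, 0, -10.7, -13.2, 0, 0, 0, 15, 0, -6.9, -15.5, 0, 0, 0, 15, 0, -2.7, -16.8, 0, 0, 0, 15, 0, 1.7, -16.9, 0, 0, 0, 15, 0, 6.1, -15.9, 0, 0, 0],
)

```text
t: 14.6
tcp_pos: [0.5585, 0.0858, 0.1997]
tool_rot: [-0.179, 0.682, 0.178, 0.686]
force: [3.9, 2.9, 3.0]
finger_gap: 0.247
```

```bash
python3 circ.py -89.1 "[15]*10"; python3 - <<'E'
from lev import *
from station import viewer
for n in("scene","top","wrist"):
    v=viewer.snapshot(n);lev(v,n)
    if n=="scene": crop(v,(330,130,480,310),f"pics/scene7.png",3)
E
```

```text
t 14.6 tcp [0.5585 0.0858 0.1997] radius 0.0659 angle -87.9 F [3.9 2.9 3. ] gap 0.247
-89.1 -> -104.1 ty 9.9 tz -13.7
-104.1 -> -119.1 ty 13.2 tz -10.7
-119.1 -> -134.1 ty 15.5 tz -6.9
-134.1 -> -149.1 ty 16.8 tz -2.7
-149.1 -> -164.1 ty 16.9 tz 1.7
-164.1 -> -179.1 ty 15.9 tz 6.1
-179.1 -> -194.1 ty 13.7 tz 9.9
-194.1 -> -209.1 ty 10.7 tz 13.2
-209.1 -> -224.1 ty 6.9 tz 15.5
-224.1 -> -239.1 ty 2.7 tz 16.8
end target [0.52271982 0.20737422]
scene ptr 33 z pct10/50/75/90 [0.0577 0.0603 0.0612 0.0622] xy [0.6473 0.1983] px rows/cols [273 412] [277 419]
scene collar 88 z pct10/50/75/90 [0.0891 0.0924 0.0945 0.096 ] xy [0.6492 0.2202] px rows/cols [261 423] [273 436]
top collar 4 z pct10/50/75/90 [0.0925 0.0942 0.0954 0.096 ] xy [0.6532 0.2223] px rows/cols [204 204] [204 207]
wrist ptr 238 z pct10/50/75/90 [0.0602 0.0613 0.0617 0.0622] xy [0.6431 0.1974] px rows/cols [151 474] [172 491]
wrist collar 948 z pct10/50/75/90 [0.0904 0.093  0.0935 0.0941] xy [0.6384 0.2199] px rows/cols [112 499] [151 542]
```

View pics/scene7.png

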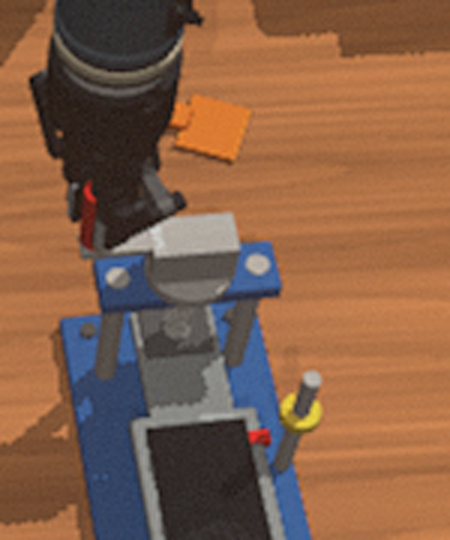

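The rest has risen 16.5 mm over 208°, as expected. About 32 mm (380°) is left.

Emit:
move_arm(
  deltas=[15, 0, 9.9, -13.7, 0, 0, 0, 15, 0, 13.2, -10.7, 0, 0, 0, 15, 0, 15.5, -6.9, 0, 0, 0, 15, 0, 16.8, -2.7, 0, 0, 0, 15, 0, 16.9, 1.7, 0, 0, 0, 15, 0, 15.9, 6.1, 0, 0, 0, 15, 0, 13.7, 9.9, 0, 0, 0, 15, 0, 10.7, 13.2, 0, 0, 0, 15, 0, 6.9, 15.5, 0, 0, 0, 15, 0, 2.7, 16.8, 0, 0, 0],
)

```text
t: 15.75
tcp_pos: [0.5205, 0.2073, 0.1992]
tool_rot: [-0.181, 0.686, 0.179, 0.682]
force: [-1.5, -3.1, 8.9]
finger_gap: 0.248
```

```bash
python3 circ.py -239.1 "[15]*10"; python3 -c "
from pl import *
need([.5225,.2077,.1997],29.3)"
```

```text
t 15.75 tcp [0.5205 0.2073 0.1992] radius 0.0661 angle 122.59 F [-1.5 -3.1  8.9] gap 0.248
-239.1 -> -254.1 ty -1.7 tz 16.9
-254.1 -> -269.1 ty -6.1 tz 15.9
-269.1 -> -284.1 ty -9.9 tz 13.7
-284.1 -> -299.1 ty -13.2 tz 10.7
-299.1 -> -314.1 ty -15.5 tz 6.9
-314.1 -> -329.1 ty -16.8 tz 2.7
-329.1 -> -344.1 ty -16.9 tz -1.7
-344.1 -> -359.1 ty -15.9 tz -6.1
-359.1 -> -374.1 ty -13.7 tz -9.9
-374.1 -> -389.1 ty -10.7 tz -13.2
end target [0.61289519 0.1199882 ]
t 15.75 tcp [0.5205 0.2073 0.1992] gap 0.248 F [-1.5 -3.1  8.9] q [ 0.181  0.483  1.626 -0.003  1.037 -0.331]
heading z 29.45 x axis [-0.0045 -0.0038 -1.    ]
turn (tool, deg) [ 0.15 -0.33  0.06]
shift in present axes [-0.5 -0.6  1.9]  in turned axes [-0.5 -0.6  1.9]
```

Emit:
move_arm(
  deltas=[15, 0, -1.7, 16.9, 0, 0, 0, 15, 0, -6.1, 15.9, 0, 0, 0, 15, 0, -9.9, 13.7, 0, 0, 0, 15, 0, -13.2, 10.7, 0, 0, 0, 15, 0, -15.5, 6.9, 0, 0, 0, 15, 0, -16.8, 2.7, 0, 0, 0, 15, 0, -16.9, -1.7, 0, 0, 0, 15, 0, -15.9, -6.1, 0, 0, 0, 15, 0, -13.7, -9.9, 0, 0, 0, 15, 0, -10.7, -13.2, 0, 0, 0],
)

```text
t: 16.75
tcp_pos: [0.6151, 0.1207, 0.1998]
tool_rot: [-0.179, 0.682, 0.179, 0.686]
force: [3.8, 2.2, 4.5]
finger_gap: 0.248
```

```bash
python3 circ.py -389.1 "[15]*8"; python3 - <<'E'
from lev import *
from station import viewer
for n in("scene","top","wrist"):
    v=viewer.snapshot(n);lev(v,n)
    if n=="scene": crop(v,(330,130,480,310),f"pics/scene8.png",3)
E
```

```text
t 16.75 tcp [0.6151 0.1207 0.1998] radius 0.0666 angle -27.66 F [3.8 2.2 4.5] gap 0.248
-389.1 -> -404.1 ty -6.9 tz -15.5
-404.1 -> -419.1 ty -2.7 tz -16.8
-419.1 -> -434.1 ty 1.7 tz -16.9
-434.1 -> -449.1 ty 6.1 tz -15.9
-449.1 -> -464.1 ty 9.9 tz -13.7
-464.1 -> -479.1 ty 13.2 tz -10.7
-479.1 -> -494.1 ty 15.5 tz -6.9
-494.1 -> -509.1 ty 16.8 tz -2.7
end target [0.50032578 0.11821982]
scene ptr 30 z pct10/50/75/90 [0.0822 0.0843 0.0854 0.0866] xy [0.6467 0.1981] px rows/cols [268 414] [271 421]
scene collar 90 z pct10/50/75/90 [0.0886 0.0921 0.0936 0.0951] xy [0.6491 0.2202] px rows/cols [261 423] [273 436]
wrist ptr 286 z pct10/50/75/90 [0.0851 0.0861 0.0866 0.087 ] xy [0.6433 0.1976] px rows/cols [151 398] [174 417]
wrist collar 812 z pct10/50/75/90 [0.0921 0.0932 0.0937 0.0942] xy [0.639  0.2204] px rows/cols [112 407] [150 444]
```

View pics/scene8.png

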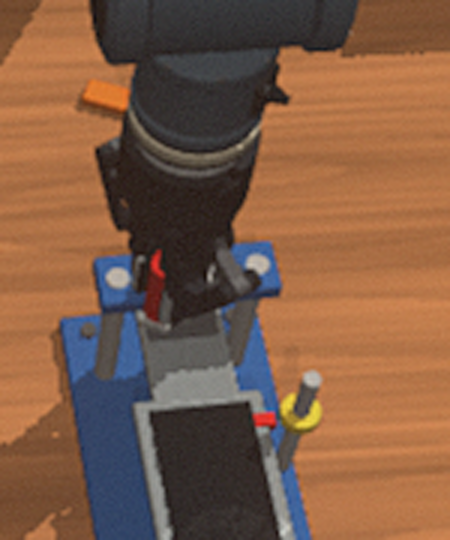

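Emit:
move_arm(
  deltas=[15, 0, -6.9, -15.5, 0, 0, 0, 15, 0, -2.7, -16.8, 0, 0, 0, 15, 0, 1.7, -16.9, 0, 0, 0, 15, 0, 6.1, -15.9, 0, 0, 0, 15, 0, 9.9, -13.7, 0, 0, 0, 15, 0, 8.4, -7.6, 0, 0, 0, 15, 0, 0, 0, 0, 0, 0, 15, 0, 0, 0, 0, 0, 0],
)

```text
t: 17.7
tcp_pos: [0.5284, 0.0927, 0.1995]
tool_rot: [-0.179, 0.685, 0.179, 0.683]
force: [-0.4, -0.1, 8.9]
finger_gap: 0.246
```

```bash
python3 circ.py -474.1 "[5]*2"; python3 - <<'E'
from lev import *
from station import viewer
for n in("scene","wrist"):
    v=viewer.snapshot(n);lev(v,n);cv2.imwrite(f"pics/{n}9.png",v["image"][:,:,::-1])
E
```

```text
t 17.7 tcp [0.5284 0.0927 0.1995] radius 0.0651 angle -115.23 F [-0.4 -0.1  8.9] gap 0.246
-474.1 -> -479.1 ty 4.7 tz -3.2
-479.1 -> -484.1 ty 5.0 tz -2.8
end target [0.51965847 0.09777608]
scene ptr 33 z pct10/50/75/90 [0.0903 0.0926 0.0935 0.0944] xy [0.6469 0.1983] px rows/cols [266 415] [270 422]
scene collar 86 z pct10/50/75/90 [0.0895 0.0929 0.0939 0.0957] xy [0.6494 0.2204] px rows/cols [262 423] [273 436]
wrist ptr 302 z pct10/50/75/90 [0.0919 0.0932 0.0937 0.0941] xy [0.6429 0.1979] px rows/cols [179 516] [202 537]
wrist collar 919 z pct10/50/75/90 [0.0896 0.093  0.0936 0.094 ] xy [0.6379 0.2203] px rows/cols [141 523] [179 566]
```

View pics/wrist9.png

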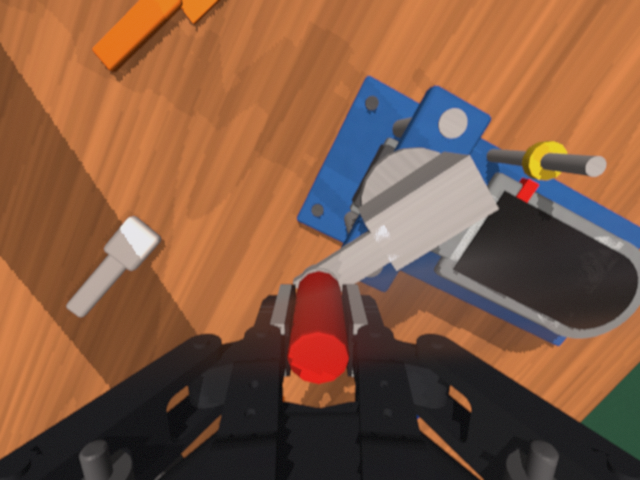

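The pointer and collar are level to within 0.5 mm in both cameras. Next I release, rise straight up and verify.

Emit:
move_arm(
  deltas=[45, 0, 0, 0, 0, 0, 0, 45, 0, 0, 0, 0, 0, 0, 45, 0, 0, 0, 0, 0, 0, 45, -8, 0, 0, 0, 0, 0, 45, -20, 0, 0, 0, 0, 0, 45, -30, 0, 0, 0, 0, 0, 45, -30, 0, 0, 0, 0, 0, 45, -20, -10, 0, 0, 0, 0, 45, 0, -30, 0, 0, 0, 0, 45, 0, -30, 0, 0, 0, 0],
)

```text
t: 18.8
tcp_pos: [0.5642, 0.0313, 0.3085]
tool_rot: [-0.18, 0.683, 0.179, 0.685]
force: [-0.3, -0.7, -0.0]
finger_gap: 0.528
```

Emit:
move_arm(
  deltas=[45, 0, -30, -5, 0, 0, 0, 45, 0, -25, -5, 0, 0, 0, 45, 0, -10, 0, 0, 0, 0, 45, 0, 0, 0, 0, 0, 0, 45, 0, 0, 0, 0, 0, 0],
)

```text
t: 19.3
tcp_pos: [0.5864, -0.0292, 0.3067]
tool_rot: [-0.179, 0.684, 0.18, 0.684]
force: [-0.6, 0.6, 1.4]
finger_gap: 0.53
```

```bash
python3 - <<'E'
from lev import *
from pl import *
from station import viewer
need([.5,0,.3])
for n in("scene","top","wrist"):
    v=viewer.snapshot(n);lev(v,n);cv2.imwrite(f"pics/{n}10.png",v["image"][:,:,::-1])
    P=cloud(v);H=cv2.cvtColor(v["image"],cv2.COLOR_RGB2HSV).astype(int);h,s=H[...,0],H[...,1];x,y,z=P[...,0],P[...,1],P[...,2]
    b=(x>.47)&(x<.64)&(y>.06)&(y<.24)
    g=b&((h<6)|(h>174))&(s>140)&(z>.23); hb=b&(s<80)&(z>.176)&(z<.195)
    if g.any(): print("grip top",g.sum(),np.median(P[g],0))
    if hb.any():
        print("hub",hb.sum(),P[hb].mean(0),cv2.minAreaRect(P[hb][:,:2].astype(np.float32)*1000))
        A=np.c_[P[hb][:,:2]-P[hb][:,:2].mean(0),np.ones(hb.sum())];c=np.linalg.lstsq(A,P[hb][:,2],rcond=None)[0];print("tilt",np.hypot(*c[:2]))
if 1: crop(load("scene0") if 0 else v,(0,0,640,480),"pics/x.png",1)
E
```

```text
t 19.3 tcp [ 0.5864 -0.0292  0.3067] gap 0.53 F [-0.6  0.6  1.4] q [-2.400e-01  3.990e-01  1.436e+00  1.000e-03  1.308e+00 -7.530e-01]
heading z 29.34 x axis [-0.0011  0.001  -1.    ]
turn (tool, deg) [0. 0. 0.]
shift in present axes [  6.8  67.8 -61. ]  in turned axes [  6.8  67.8 -61. ]
scene ptr 33 z pct10/50/75/90 [0.0898 0.0927 0.0937 0.095 ] xy [0.6471 0.198 ] px rows/cols [266 415] [270 422]
scene collar 89 z pct10/50/75/90 [0.0896 0.0925 0.0939 0.0955] xy [0.6492 0.2202] px rows/cols [261 423] [273 436]
grip top 104 [0.53365838 0.09191311 0.2407583 ]
hub 558 [0.55443467 0.13933134 0.18250337] ((548.3148803710938, 129.91233825683594), (101.21385192871094, 35.2204475402832), 64.66453552246094)
tilt 0.03959403880767348
top ptr 38 z pct10/50/75/90 [0.0922 0.0945 0.0953 0.0964] xy [0.6418 0.1978] px rows/cols [208 215] [212 222]
top collar 104 z pct10/50/75/90 [0.0917 0.0942 0.0956 0.0973] xy [0.6388 0.2197] px rows/cols [204 199] [217 212]
grip top 139 [0.5261932  0.09239246 0.24350692]
hub 724 [0.5507337  0.14457709 0.18467843] ((544.1070556640625, 131.61135864257812), (99.97523498535156, 29.56730842590332), 63.845062255859375)
tilt 0.0016870984789434506
wrist ptr 210 z pct10/50/75/90 [0.0921 0.0932 0.0938 0.0942] xy [0.6432 0.1978] px rows/cols [ 18 486] [ 38 502]
wrist collar 423 z pct10/50/75/90 [0.0898 0.0929 0.0935 0.0941] xy [0.6432 0.2149] px rows/cols [  0 491] [ 19 524]
grip top 1466 [0.52846898 0.09045856 0.24245409]
hub 1983 [0.54740477 0.12206165 0.18327649] ((543.2159423828125, 119.36751556396484), (83.8066635131836, 23.251440048217773), 57.13249206542969)
tilt 0.06438681210269216
```

View pics/wrist10.png

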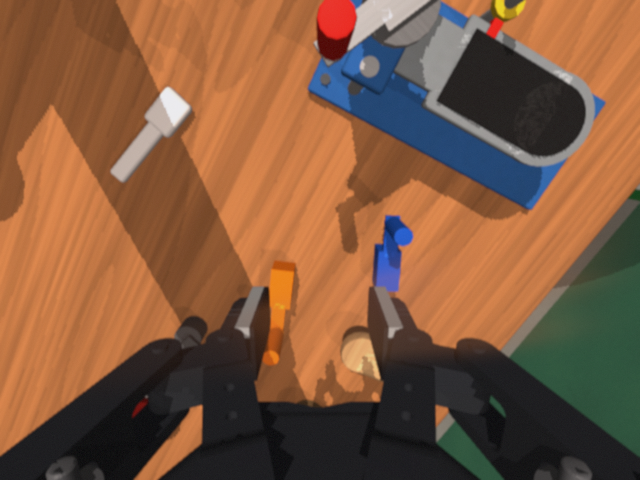

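View pics/scene10.png

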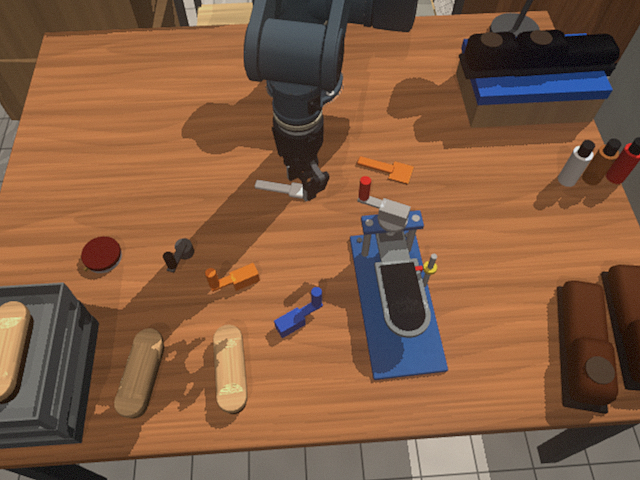

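The top view puts the hub centre about 1 mm from the flange centre, untilted at the seated height. The pointer is level, the collar is unmoved, and the arm is clear. I'm handing in.

```bash
python3 -c "
from station import job
print(job.sign_off())"
```

```text
the job is handed in; nothing more can be done
None
```

The job is done and handed in at about 19.5 s of the 64 s. I gripped the red-grip crank by its hub, seated it over the blade and released it. I then re-gripped it by the red grip and wound it clockwise about 595° until the pointer reached the collar. After that I let go and moved the arm clear.

**Pointer height:** the pointer and collar tops agree within about 0.5 mm in all three cameras, for example 93.2 against 92.9 mm in the wrist view. The limit is 10 mm.

**Crank on the shaft:** in the top view the hub centre is about 1 mm from the flange centre. Its top is at 184–185 mm, which is the seated height, and its tilt is about 0.002 rad.

**Collar:** its measured position is unchanged from the start.

**Disagreements:** the scene camera reads x about 6 mm larger than the top camera, so I used the wrist camera, which lies between them. The scene and wrist tilt fits gave 0.04 and 0.06 rad; I put those down to an oblique or partial view of the hub. Both are still well under the 0.2 rad limit.

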